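Balance the cooking paddle on its rest

ROBOT

A 6-joint arm with a two-finger parallel gripper is mounted at the origin on the work surface. World frame = base frame: x ahead of the robot, y to its left, z up, the work surface at z = 0. Lengths are in m, angles in rad, forces in N, time in s.
With the tool pointing down it reaches from about 0.425 to 0.925 m from the base axis. Payload 12.5 kg.
Tool frame: the origin (TCP) lies midway between the tips of the shut fingers; the grasp point (between the pads) lies 19 mm behind it; z points along the fingers, y is the direction in which the jaws open and shut (so a half turn about z gives the same grasp; the last joint's range is limited). The gripper opens to 85 mm and grips with 20 to 120 N. Pads are 22 mm wide; open, the fingers measure 114 mm over their backs; the gripper's body (76 mm by 85 mm) begins 54 mm behind the grasp point. The pads swing forward as they close: fully open they stand 13 mm farther back than shut.
Start: joints at [-1.439, 0.491, 1.559, -0, 1.092, -0.106], TCP at [0.147, -0.607, 0.231] pointing down, gripper open.
Joint ranges: [-3.1, 3.1], [-0.84, 2.19], [0.05, 2.79], [-1.13, 4.28], [0.06, 2.93], [-2.69, 2.69]. Speed limits (rad/s): [2.22, 2.22, 2.79, 3.14, 3.14, 3.14].

INTERFACE

Orientations are given as a unit quaternion [x, y, z, w].
In Python, from bench import * gives the robot as it stands.
- The arm moves only by the tool servo_tool, never from a script. Its argument "commands" is a list of rows, each a list of 5 numbers: the shift along the tool's x, y, z in units of 40 mm (1.0 is 40 mm), then the turn about the tool's z in units of 5 degrees (1.0 is 5 degrees), then the closure, from 0 (fully open) to 1 (shut). A call has 1 to 10 rows; each row shifts and turns the pose as measured when the row begins, along the tool's axes as they then stand; what a row does not reach is not made up. A row lasts 1/8 s, in which the tool goes at most 62.5 mm and 10.7 degrees, less where a joint would pass 70% of its speed; a pose out of reach is approached as far as the arm can. A call is refused whole if a number of a shift passes 1 or a number of a turn 1, either way. A call with a gripper value outside its range is refused whole. The fingers move at their own pace and stop on an object; the grip force is fixed at half the most. Time passes only in rows, so rows that do not move let the fingers close. It gives the time, the measured TCP pose, the force and the opening at its end, in the units of the state.
- read_state(): the state, without advancing time (a new reading comes with each control period).
- capture(name): name is "side" or "top" or "wrist"; returns a dict with "img" (420x560x3 uint8, red, green, blue), "z_map" (420x560 float32, m along the optical axis (not along the pixel's ray), 0 where there is no reading), "mtx" (3x3 intrinsics, pixels), "R" (3x3) and "t" (3): a world point X has camera coordinates R X + t. Camera axes: x right, y down, z forward; pixel columns grow to the right and rows downward; lengths in m; the calibration is good to about 2 mm. A picture is of the moment at which its call begins.
- sign_off(): hands the job in, once; it reports no verdict.
The state is a dict: "time_s": time; "joint_positions": joint angles; "joint_vel": joint speeds; "joint_efforts": joint torques, N m; "position": TCP position; "eef_rot": TCP orientation; "contact_force": force on the tool from outside, world axes, zero at the start; "torque": the same for the moment, N m; "width": opening from 0.0 (shut) to 1.0 (fully open).
Only numpy, scipy, OpenCV 4.12 (cv2) and the standard library are available. Lean on these libraries where they do the work, as an engineer would, in place of code of your own. Each camera call takes 0.05 s, during which the arm holds its last target.

TASK

Lift the wooden paddle out of its sloping drainer and lay it across the ridge of the low steel rest so that it balances there level by itself, with neither end touching the table. Where it balances is not marked and differs from paddle to paddle, so you have to find it. Leave the bowl, mug and jar where they are.

Things in the scene. Friction and masses are not known exactly. Their poses are not given: they have to be found in the camera images.
- paddle_mid (a point): Flat wooden paddle, 400 mm long, 16 mm thick throughout. Point: mid-length, mid-thickness, on the centre line; x along it to the blade end, z out of its upper face. Handle 28 mm wide, x = -200 to +73 mm. Mass 0.2 to 0.35 kg. Its balance point is on the centre line, anywhere from x = -15 to +52 mm, different each time. At the start it lies in the drainer, blade end high.
- blade_mid (a point): Middle of the paddle's blade, 135 mm from paddle_mid along x, axes alike. The blade is 64 mm wide, from 62 mm before this point to its rounded end 65 mm beyond; underside flush with the handle's.
- rest_top (a point): Low steel rest, fixed to the table. Point: middle of the top of its ridge, 50 mm above the table. The ridge runs 80 mm along y; its flat top is 12 mm wide (along x) and gives up to 2 degrees about y on a rubber mount; flanks spread to about 40 mm at the foot. Foot plate 100 (x) by 120 (y) by 6 mm. z is up. The paddle is to lie about along x, either way round, crossing the ridge.
- rack: Sloping drainer, fixed to the table: white foot plate 360 (x) by 110 (y) by 8 mm with steel supports. Origin under the centre of the foot plate, z up. The paddle lies in it over its x axis, rising towards +x at 32 degrees from level, the middle of its underside 145 mm above the origin. Its blade lies on a plain cross bar 135 mm beyond mid-length; from there down to the shoe it is free on all sides.
- shoe (a point): Steel shoe at the drainer's low end that the last 65 mm of the handle lies in, 170 mm from mid-length; point: on the shoe's floor (axes as the drainer). Open on top; low cheeks either side, 5 mm clear of the handle and 14 mm high, and an end stop 24 mm high.
- bowl: White bowl, 100 mm across, 50 mm high; origin under its centre. Bystander.
- mug: White mug, 80 mm across, 90 mm high; origin under its centre. Bystander.
- jar: Glass jar, 70 mm across, 110 mm high; origin under its centre. Bystander.
Things that resemble listed ones, but are neither listed nor needed, are in the scene too. Leave any turquoise look-alike of the part that bears rest_top alone.

How it is judged:
On the way:
1. the paddle is lifted clear of the drainer (contact force between paddle and rack below 0.01 N and distance of paddle_mid from where it was at the start of the episode above 0.03 m and height (world z) of paddle_mid above 0.1 m), for 0.2 s.
At the end, for the whole second after the job is handed in: The paddle lies released and still on top of the rest, crossing its ridge (within about 34 degrees of square), level to about 6 degrees, resting on the ridge alone: it touches neither the table, the drainer nor any other thing (contact force between paddle and rest above 0.5 N and (angle between paddle_mid's own z axis and vertical below 0.1 rad or angle between paddle_mid's own z axis and vertical above 3.04159 rad) and z of paddle_mid in the frame of rest_top between 0 and 0.02 m and angle between the x axis of paddle_mid and the x axis of rest_top, either way round below 0.6 rad and contact force between paddle and rack below 0.01 N and contact force between paddle and bowl below 0.01 N and contact force between paddle and mug below 0.01 N and contact force between paddle and jar below 0.01 N and contact force between paddle and the fingers below 0.01 N and linear speed of paddle below 0.03 m/s and angular speed of paddle below 0.2 rad/s and contact force between paddle and table below 0.01 N).
It fails at once if the bowl is pushed or knocked more than 30 mm from its place (distance of bowl from where it was at the start of the episode above 0.03 m).
It fails at once if the mug is pushed or knocked more than 30 mm from its place (distance of mug from where it was at the start of the episode above 0.03 m).
It fails at once if the jar is pushed or knocked more than 30 mm from its place (distance of jar from where it was at the start of the episode above 0.03 m).
It also fails if it takes over 72 s, if anything falls off the work surface, if the arm or the gripper's body presses on something with over 40 N, if the wrist force passes 120 N, or if a joint passes its speed limit or range.

## Working session

There is one attempt and no reset: what is moved stays moved. The work goes in short steps, Python scripts to look and compute and a tool call to move; the robot and the scene stay as the last step left them, time stands still between calls to the robot, and variables do not carry over. Pictures are saved under pics/ and viewed, and the job is handed in when it is done.

Besides the shell and the picture viewer there is one more tool, called as name(argument=value, ...), one argument or row to a line, values as JSON. servo_tool: Moves the arm, as the interface text tells. Its arguments: {"type":"object","properties":{"commands":{"type":"array"}},"required":["commands"]}

```bash
ls; mkdir -p pics; cat > h.py <<'E'
import numpy as np, cv2
from bench import *
def snap(n,tag):
    c=capture(n); cv2.imwrite(f"pics/{tag}.png",cv2.cvtColor(c["img"],cv2.COLOR_RGB2BGR)); np.savez(f"pics/{tag}.npz",**c); return c
def pts(c):
    z=c["z_map"]; v,u=np.mgrid[:z.shape[0],:z.shape[1]]; K=c["mtx"]
    P=np.stack([(u-K[0,2])*z/K[0,0],(v-K[1,2])*z/K[1,1],z],-1)
    return (P-c["t"])@c["R"]
E
python3 - <<'E'
from h import *
for n in ["side","top","wrist"]:
    c=snap(n,n+"0"); print(n,c["mtx"].round(1).tolist(),(-c["R"].T@c["t"]).round(3),c["R"].round(2).tolist())
print(read_state())
E
```

```text
pics
side [[381.5, 0.0, 280.2], [0.0, 381.5, 213.8], [0.0, 0.0, 1.0]] [ 0.514 -0.714  0.96 ] [[0.99, -0.12, -0.01], [-0.1, -0.74, -0.66], [0.07, 0.66, -0.75]]
top [[428.0, 0.0, 278.0], [0.0, 428.0, 203.0], [0.0, 0.0, 1.0]] [ 0.449 -0.016  1.296] [[-0.02, -1.0, -0.03], [-0.99, 0.03, -0.15], [0.15, 0.02, -0.99]]
wrist [[343.8, 0.0, 275.9], [0.0, 343.8, 204.5], [0.0, 0.0, 1.0]] [ 0.219 -0.59   0.373] [[0.23, -0.97, -0.0], [-0.93, -0.22, 0.29], [-0.28, -0.07, -0.96]]
{'time_s': 0.15, 'joint_positions': array([-1.43859474e+00,  4.91426530e-01,  1.55932337e+00, -4.90482454e-08,
        1.09168627e+00, -1.05571863e-01]), 'joint_vel': array([-4.05883233e-05, -1.92160314e-03, -2.74087901e-03, -3.73533838e-04,
       -3.44051526e-04, -7.08955368e-05]), 'joint_efforts': array([ 4.29093770e-04, -6.18711090e+01, -2.61690152e+01, -1.43832667e-04,
        3.25440400e-03, -3.88333171e-05]), 'position': array([ 0.14722923, -0.60724057,  0.23085381]), 'eef_rot': array([ 9.92941204e-01,  1.18606863e-01, -5.63725613e-06, -4.21721627e-04]), 'contact_force': array([ 0.61491302,  0.17587926, -0.10055612]), 'torque': array([-0.04058107,  0.0022942 , -0.06197318]), 'width': 1.00715916962851}
```

View pics/side0.png

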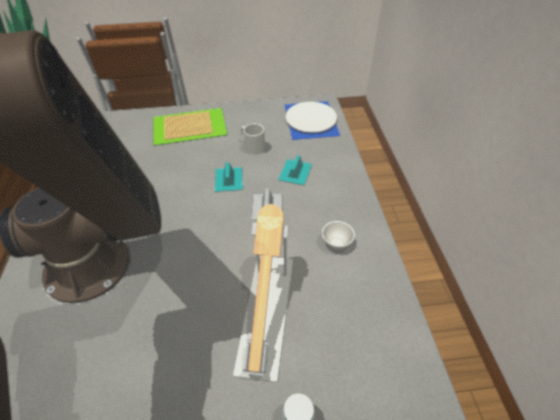

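View pics/top0.png

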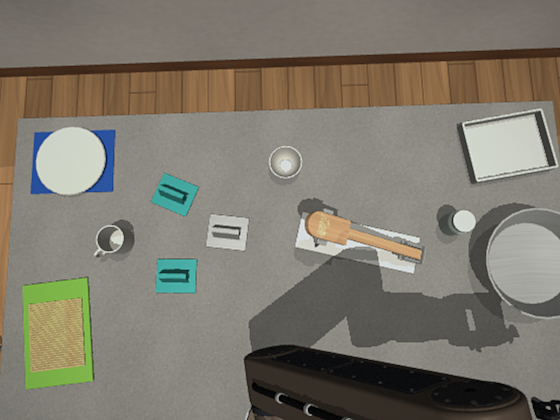

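Side view: paddle from the blade end (270,213) to the handle end (257,365) in the drainer. Top view: blade at (328,226), shoe near (415,255). There are three rest candidates in the top view: grey (228,232), turquoise (175,194) and turquoise (176,275). The grey one is the steel rest; the turquoise ones are look-alikes. I'll confirm that in a crop and measure.

```bash
python3 - <<'E'
from h import *
class D(dict): pass
def load(t):
    z=np.load(f"pics/{t}.npz"); return {k:z[k] for k in z.files}
t=load("top0"); P=pts(t); im=t["img"]
crop=im[130:310,130:310]; big=cv2.resize(crop,None,fx=3,fy=3,interpolation=cv2.INTER_CUBIC)
cv2.imwrite("pics/crop1.png",big[:,:,::-1])
crop=im[190:280,290:430]; big=cv2.resize(crop,None,fx=5,fy=5,interpolation=cv2.INTER_CUBIC)
cv2.imwrite("pics/crop2.png",big[:,:,::-1])
hsv=cv2.cvtColor(im,cv2.COLOR_RGB2HSV)
# paddle
for tag in ["top0","side0"]:
    c=load(tag); Q=pts(c); h=cv2.cvtColor(c["img"],cv2.COLOR_RGB2HSV)
    m=(h[...,0]>8)&(h[...,0]<26)&(h[...,1]>90)&(Q[...,2]>0.03)&(Q[...,0]>0.2)&(abs(Q[...,1])<0.6)&(c["z_map"]>0)
    m=cv2.erode(m.astype(np.uint8),np.ones((3,3)))
    n,l,s,_=cv2.connectedComponentsWithStats(m); k=1+np.argmax(s[1:,4]); m=l==k
    X=Q[m]; mu=X.mean(0); U,S,V=np.linalg.svd(X-mu,full_matrices=False); 
    a=V[0]*np.sign(V[0,1]); pr=(X-mu)@a
    print(tag,len(X),"mean",mu.round(4),"axis",a.round(3),"n",V[2].round(3),"ends",(mu+a*pr.min()).round(4),(mu+a*pr.max()).round(4),pr.max()-pr.min(), "slope",np.degrees(np.arcsin(a[2])),"resid",((X-mu)@V[2]).std())
# rest ridge and foot
for name,(u0,u1,v0,v1) in dict(rest=(195,260,200,265)).items():
    Q=P[v0:v1,u0:u1].reshape(-1,3)
    r=Q[(Q[:,2]>0.044)&(Q[:,2]<0.06)]
    print(len(r),r.mean(0).round(4)); rect=cv2.minAreaRect((r[:,:2]*1000).astype(np.float32)); print(rect)
    hs=hsv[v0:v1,u0:u1].reshape(-1,3); f=Q[(hs[:,2]>170)&(hs[:,1]<40)]
    print(len(f),cv2.minAreaRect((f[:,:2]*1000).astype(np.float32)))
# rack foot
sel=(hsv[...,2]>185)&(hsv[...,1]<30); 
for n,(u,v) in dict(bowl=(285,163),mug=(113,240),jar=(462,222)).items():
    Q=P[v-25:v+25,u-25:u+25].reshape(-1,3); Q=Q[Q[:,2]>0.02]; print(n,((Q.min(0)+Q.max(0))/2).round(3),Q.max(0).round(3),Q.min(0).round(3))
E
```

```text
top0 1008 mean [ 0.5243 -0.2102  0.1699] axis [0.21  0.823 0.528] n [ 0.136  0.51  -0.849] ends [ 0.4793 -0.3864  0.0567] [ 0.5527 -0.0988  0.2414] 0.34960131213158296 slope 31.888208426886354 resid 0.0015669089767298007
side0 1405 mean [ 0.5198 -0.2303  0.1551] axis [0.213 0.821 0.529] n [ 0.125  0.514 -0.848] ends [ 0.479  -0.3872  0.0539] [ 0.5509 -0.1108  0.232 ] 0.33660808369677486 slope 31.950707658170437 resid 0.0016503313357145572
161 [0.5639 0.1688 0.0487]
((564.0555419921875, 168.9054718017578), (80.32131958007812, 18.204275131225586), 81.07467651367188)
925 ((541.428466796875, 99.19210815429688), (274.5919189453125, 109.3306884765625), 73.03577423095703)
bowl [ 0.632 -0.013  0.658] [0.814 0.037 1.296] [ 0.449 -0.062  0.02 ]
mug [0.517 0.267 0.658] [0.585 0.55  1.296] [ 0.449 -0.016  0.02 ]
jar [ 0.525 -0.274  0.658] [ 0.601 -0.016  1.296] [ 0.449 -0.531  0.021]
```

View pics/crop1.png

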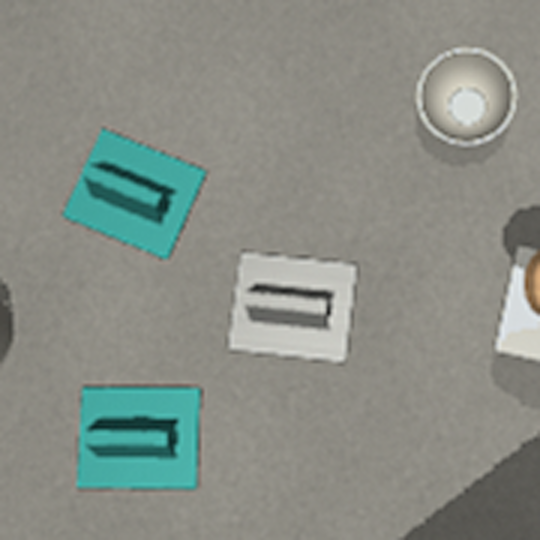

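View pics/crop2.png

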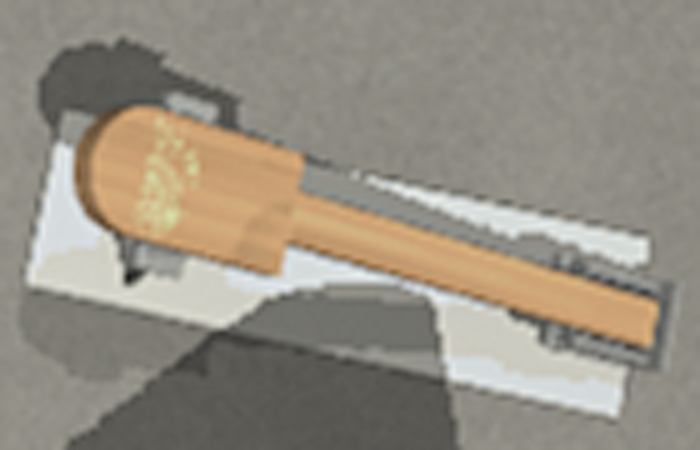

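```bash
python3 - <<'E'
from h import *
z=np.load("pics/top0.npz"); t={k:z[k] for k in z.files}; P=pts(t); P[t["z_map"]==0]=np.nan
im=t["img"]; hsv=cv2.cvtColor(im,cv2.COLOR_RGB2HSV)
np.set_printoptions(suppress=True,linewidth=200)
for n,(u,v,h) in dict(bowl=(285,163,.05),mug=(113,240,.09),jar=(462,222,.11)).items():
    Q=P[v-25:v+25,u-25:u+25].reshape(-1,3); Q=Q[np.isfinite(Q[:,0])&(Q[:,2]>0.03)&(Q[:,2]<.2)]; print(n,len(Q),((Q.min(0)+Q.max(0))/2).round(3),Q.max(0).round(3),Q.min(0).round(3))
# rest
Q=P[205:260,200:255]; 
print((Q[20:40:2,8:48:4,2]*1000).round(0))
# foot mask
hh=hsv[205:260,200:255]; m=((hh[...,1]<25)&(hh[...,2]>150)).astype(np.uint8)
n,l,s,_=cv2.connectedComponentsWithStats(m); k=1+np.argmax(s[1:,4]); F=Q[l==k]; F=F[np.isfinite(F[:,0])&(F[:,2]<.015)]
print(cv2.minAreaRect((F[:,:2]*1000).astype(np.float32)),len(F))
r=Q[(Q[...,2]>.045)]; print(r.mean(0),cv2.minAreaRect((r[:,:2]*1000).astype(np.float32)))
# paddle per-section centres (top and side)
for tag in ["top0","side0"]:
    z=np.load(f"pics/{tag}.npz"); c={k:z[k] for k in z.files}; Q=pts(c); h=cv2.cvtColor(c["img"],cv2.COLOR_RGB2HSV)
    m=(h[...,0]>8)&(h[...,0]<26)&(h[...,1]>70)&(Q[...,2]>0.03)&(Q[...,0]>0.2)&(abs(Q[...,1])<0.6)&(c["z_map"]>0)
    n,l,s,_=cv2.connectedComponentsWithStats(m.astype(np.uint8)); k=1+np.argmax(s[1:,4]); m=l==k; X=Q[m]
    mu=X.mean(0); V=np.linalg.svd(X-mu,full_matrices=False)[2]; a=V[0]*np.sign(V[0,1])
    pr=(X-mu)@a; w=(X-mu)@V[1]
    print(tag,mu,a,pr.min(),pr.max(), [((mu+a*b).round(3).tolist(), round(float(w[abs(pr-b)<.01].min()),3),round(float(w[abs(pr-b)<.01].max()),3)) for b in np.arange(-.2,.2,.03) if (abs(pr-b)<.01).sum()>3])
E
```

```text
bowl 302 [ 0.766 -0.013  0.043] [0.814 0.037 0.055] [ 0.717 -0.062  0.03 ]
mug 576 [0.541 0.502 0.062] [0.585 0.55  0.094] [0.498 0.453 0.03 ]
jar 681 [ 0.568 -0.498  0.073] [ 0.601 -0.465  0.116] [ 0.534 -0.531  0.031]
[[-1. 10. 27. 17. 15.  6.  6.  7.  9.  6.]
 [-3. 52. 48. 52. 42. 39. 27. 25. 18.  2.]
 [-0. 49. 46. 47. 53. 49. 50. 47.  2.  4.]
 [ 5. 45. 52. 51. 53. 51. 43. 48. 24.  6.]
 [ 7.  9. 36. 35. 44. 46. 47. 49. 14.  4.]
 [ 6. 10. 18. 22. 26. 28. 32. 39.  5.  3.]
 [-2.  5.  6.  2. 10. 15. 15. 17.  5.  7.]
 [ 3.  4.  8.  4.  3.  4.  5.  9.  6.  1.]
 [ 4.  8.  4.  6.  3.  7.  6. 10.  7.  8.]
 [ 8. 14.  4. 10.  8.  4.  8.  9.  4.  8.]]
((563.39404296875, 171.21060180664062), (122.17957305908203, 100.68683624267578), 82.1683349609375) 954
[0.5641712  0.1691272  0.04909506] ((563.5089721679688, 168.98043823242188), (80.24858093261719, 17.87818145751953), 81.6581039428711)
top0 [ 0.25380548 -0.12024704  0.59414392] [-0.10369699  0.53358289 -0.83936657] -0.23199589450133382 0.44140342470610594 [([0.275, -0.227, 0.762], -0.079, 0.017), ([0.271, -0.211, 0.737], 0.006, 0.021), ([0.26
[... 429 characters left out ...]
6, 0.021), ([0.234, -0.019, 0.435], -0.029, 0.019)]
side0 [ 0.52529724 -0.20910183  0.16758651] [0.212242   0.82136476 0.52944619] -0.22042947442131558 0.17899795501953458 [([0.483, -0.373, 0.062], -0.014, 0.02), ([0.489, -0.349, 0.078], -0.014, 0.02), ([0.496, -0.324, 0.093], -0.014, 0.014), ([0.502, -0.299, 0.109], -0.014, 0.012), ([0.508, -0.275, 0.125], -0.013, 0.013), ([0.515, -0.25, 0.141], -0.014, 0.013), ([0.521, -0.226, 0.157], -0.013, 0.012), ([0.527, -0.201, 0.173], -0.013, 0.081), ([0.534, -0.176, 0.189], -0.013, 0.075), ([0.54, -0.152, 0.205], -0.031, 0.031), ([0.547, -0.127, 0.221], -0.031, 0.053), ([0.553, -0.102, 0.236], -0.03, 0.032), ([0.559, -0.078, 0.252], -0.028, 0.029)]
```

Crops confirm it: the grey rest at top (228,232) has its ridge up at 50 mm, and both turquoise ones stay untouched. The tool stays vertical, so my plan is:
1. Grip the handle about 38 mm below mid-length and lift.
2. Turn about −83°.
3. Level the paddle by pressing its handle on the ridge so it pivots in the grip.
4. Find the balance point.

servo_tool(
  commands=[
    [0.84, -0.5, 0, -1, 0],
    [0.88, -0.42, 0, -1, 0],
    [0.92, -0.34, 0, -1, 0],
    [0.94, -0.26, 0, -1, 0],
    [0.96, -0.18, 0, -1, 0],
    [0.97, -0.09, 0, -1, 0],
    [0.98, -0.01, 0, -1, 0],
    [0.98, 0.08, 0, -1, 0],
    [0.97, 0.16, 0, -1, 0],
    [0.95, 0.25, 0, -1, 0],
  ],
)

```text
time_s: 1.4
position: [0.4315, -0.324, 0.2291]
eef_rot: [0.843, 0.537, 0.0, -0.002]
contact_force: [0.0, -0.4, -0.3]
width: 1.0
```

```bash
cat >> h.py <<'E'
from scipy.spatial.transform import Rotation as Ro
def rel(target=None,yaw=None):
    s=read_state(); R=Ro.from_quat(s["eef_rot"]).as_matrix(); y=np.degrees(np.arctan2(R[1,0],R[0,0]))
    print("t",round(s["time_s"],2),"pos",s["position"].round(4),"yaw",y.round(2),"tilt",np.degrees(np.arccos(-R[2,2])).round(2),"w",round(s["width"],3),"F",s["contact_force"].round(2),"T",s["torque"].round(3),"j6",s["joint_positions"][5].round(2))
    if target is not None: print("tool units",(R.T@(np.array(target)-s["position"])/.04).round(3), "turn", None if yaw is None else round(-(yaw-y)/5,2))
E
python3 - <<'E'
from h import *
rel([.514,-.253,.20],75.5)
E
```

```text
t 1.4 pos [ 0.4315 -0.324   0.2291] yaw 64.98 tilt 0.23 w 1.0 F [ 0.04 -0.39 -0.28] T [-0.026 -0.017  0.045] j6 -0.33
tool units [2.479 1.119 0.732] turn -2.1
```

servo_tool(
  commands=[
    [0.9, 0.4, 0.1, -1, 0],
    [0.9, 0.5, 0.2, -1, 0],
    [0.6, 0.4, 0.2, -0.1, 0],
    [0, 0, 0, 0, 0],
  ],
)

```text
time_s: 1.9
position: [0.5175, -0.2472, 0.2082]
eef_rot: [0.788, 0.616, 0.0, -0.002]
contact_force: [-0.9, -1.5, 0.5]
width: 1.001
```

```bash
python3 - <<'E'
from h import *
rel([.514,-.253,.115],75.5)
c=snap("wrist","w1"); P=pts(c); h=cv2.cvtColor(c["img"],cv2.COLOR_RGB2HSV)
m=(h[...,0]>8)&(h[...,0]<26)&(h[...,1]>90)&(c["z_map"]>0)&(P[...,2]>.05)&(P[...,2]<.3)
n,l,s,_=cv2.connectedComponentsWithStats(m.astype(np.uint8)); X=P[l==1+np.argmax(s[1:,4])]
for y in np.arange(-.36,-.06,.02):
    q=X[abs(X[:,1]-y)<.004]
    if len(q)>5: print(round(y,2),len(q),q.mean(0).round(4),q[:,0].min().round(4),q[:,0].max().round(4))
E
```

```text
t 1.9 pos [ 0.5175 -0.2472  0.2082] yaw 76.09 tilt 0.27 w 1.001 F [-0.9  -1.46  0.54] T [ 0.007 -0.021  0.021] j6 -0.32
tool units [-0.17  -0.042  2.33 ] turn 0.12
-0.36 130 [ 0.4878 -0.36    0.0714] 0.4733 0.5029
-0.34 159 [ 0.4937 -0.3399  0.0841] 0.4785 0.5091
-0.32 185 [ 0.4979 -0.3199  0.0974] 0.483 0.5127
-0.3 225 [ 0.5031 -0.2999  0.1104] 0.4887 0.5176
-0.28 282 [ 0.5083 -0.2799  0.1233] 0.4938 0.5226
-0.26 339 [ 0.5132 -0.26    0.136 ] 0.4984 0.5281
-0.24 447 [ 0.5185 -0.24    0.149 ] 0.5034 0.5328
-0.22 581 [ 0.5236 -0.22    0.1618] 0.5086 0.5378
-0.2 784 [ 0.5286 -0.1999  0.1747] 0.5137 0.5434
-0.18 1087 [ 0.5337 -0.1799  0.1876] 0.5187 0.5484
-0.16 3479 [ 0.5423 -0.1597  0.2012] 0.5056 0.5723
-0.14 1753 [ 0.5241 -0.141   0.2097] 0.5097 0.5493
```

View pics/w1.png

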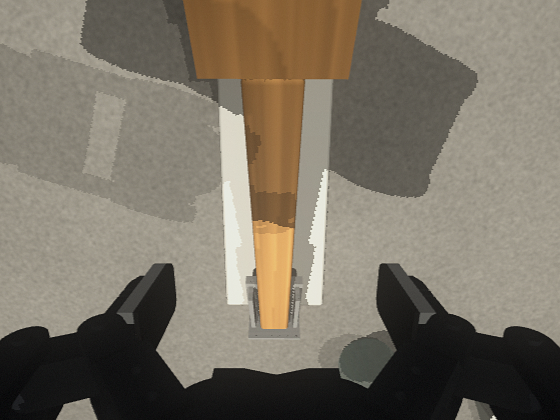

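The wrist view shows the handle running centred between the open fingers, from (275,80) to (275,325), with the shoe at (275,310). Going down to grip.

servo_tool(
  commands=[
    [-0.17, -0.01, 0.6, 0.12, 0],
    [0, 0, 0.8, 0, 0],
    [0, 0, 0.6, 0, 0],
    [0, 0, 0.2, 0, 0],
  ],
)

```text
time_s: 2.45
position: [0.5129, -0.2577, 0.1203]
eef_rot: [0.792, 0.61, 0.001, -0.0]
contact_force: [-0.3, 0.1, 0.0]
width: 1.002
```

```bash
python3 - <<'E'
from h import *
rel([.515,-.254,.115],75.5)
E
```

```text
t 2.45 pos [ 0.5129 -0.2577  0.1203] yaw 75.2 tilt 0.1 w 1.002 F [-0.25  0.08  0.01] T [ 0.005  0.028 -0.025] j6 -0.32
tool units [0.102 0.028 0.133] turn -0.06
```

servo_tool(
  commands=[
    [0.1, 0.03, 0.13, -0.06, 0],
    [0, 0, 0, 0, 1],
    [0, 0, 0, 0, 1],
    [0, 0, 0, 0, 1],
    [0, 0, 0, 0, 1],
    [0, 0, 0, 0, 1],
  ],
)

```text
time_s: 3.2
position: [0.5156, -0.2551, 0.1175]
eef_rot: [0.791, 0.612, 0.001, 0.001]
contact_force: [0.5, -1.4, -2.2]
width: 0.316
```

```bash
python3 - <<'E'
from h import *
rel([.515,-.254,.115],75.5)
snap("wrist","w2")
E
```

```text
t 3.2 pos [ 0.5156 -0.2551  0.1175] yaw 75.47 tilt 0.2 w 0.316 F [ 0.5  -1.42 -2.23] T [-0.155  0.031 -0.049] j6 -0.32
tool units [ 0.023 -0.021  0.063] turn -0.01
```

View pics/w2.png

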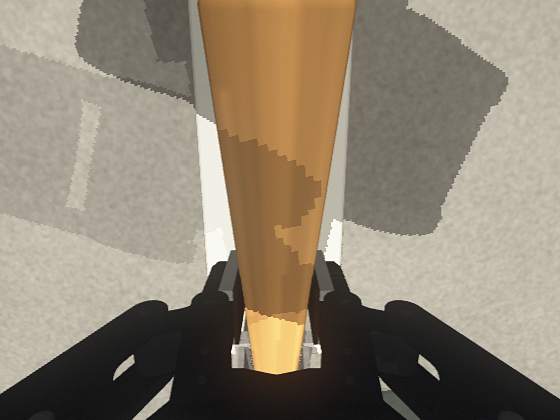

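The fingers have closed on the handle at (275,290), width 0.316, about 27 mm. Lifting straight up.

servo_tool(
  commands=[
    [0, 0, -0.4, 0, 1],
    [0, 0, -0.7, 0, 1],
    [0, 0, -0.9, 0, 1],
    [0, 0, -0.9, 0, 1],
    [0, 0, -0.9, 0, 1],
    [0, 0, -0.6, 0, 1],
    [0, 0, -0.3, 0, 1],
    [0, 0, 0, 0, 1],
  ],
)

```text
time_s: 4.25
position: [0.5136, -0.2543, 0.3164]
eef_rot: [0.791, 0.612, 0.001, 0.001]
contact_force: [-0.1, 0.5, -3.8]
width: 0.314
```

```bash
python3 - <<'E'
from h import *
rel()
snap("side","s3")
E
```

```text
t 4.25 pos [ 0.5136 -0.2543  0.3164] yaw 75.53 tilt 0.19 w 0.314 F [-0.15  0.46 -3.75] T [-0.257  0.105 -0.009] j6 -0.32
```

View pics/s3.png

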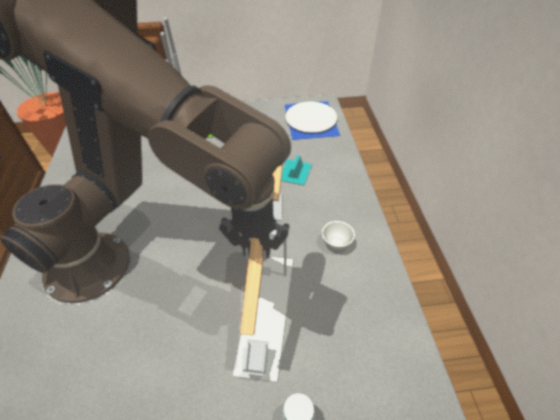

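```bash
cat >> h.py <<'E'
def avgwrench(n=30):
    F=[];T=[]
    for _ in range(n):
        capture("wrist"); s=read_state(); F.append(s["contact_force"]);T.append(s["torque"])
    F=np.array(F);T=np.array(T); R=Ro.from_quat(s["eef_rot"]).as_matrix(); xd=R[:,0]
    print("F",F.mean(0).round(3),F.std(0).round(2),"T",T.mean(0).round(4),T.std(0).round(3))
    # moment about tool y dir horizontally; d along tool x
    mg=-F.mean(0)[2]; M=T.mean(0)@np.array([-xd[1],xd[0],0]); print("mg",mg,"M",M,"d horiz mm",1000*M/mg)
E
python3 - <<'E'
from h import *
rel(); avgwrench(30); rel()
E
```

```text
t 4.3 pos [ 0.5134 -0.2542  0.3157] yaw 75.53 tilt 0.13 w 0.315 F [-0.16  0.09 -2.82] T [-0.176  0.046  0.046] j6 -0.32
F [-0.023  0.064 -3.464] [0.42 0.51 0.31] T [-0.2349  0.0651 -0.0057] [0.032 0.027 0.033]
mg 3.4637385291184244 M 0.24372239197076073 d horiz mm 70.36396942837133
t 5.8 pos [ 0.5137 -0.2543  0.3157] yaw 75.53 tilt 0.12 w 0.315 F [-0.3   0.17 -3.73] T [-0.194  0.048  0.008] j6 -0.32
```

Moment reading: weight about 3.46 N, centre of gravity about 70 mm horizontally from the grip, so about x ≈ +45 mm along the paddle. Swinging over to the rest.

servo_tool(
  commands=[
    [0.64, 0.05, 0, 0.5, 1],
    [0.64, -0.01, 0, 1, 1],
    [0.64, -0.06, 0, 1, 1],
    [0.63, -0.12, 0, 1, 1],
    [0.62, -0.17, 0, 1, 1],
    [0.6, -0.22, 0, 1, 1],
    [0.58, -0.28, 0, 1, 1],
    [0.55, -0.32, 0, 1, 1],
    [0.52, -0.37, 0, 1, 1],
    [0.49, -0.42, 0, 1, 1],
  ],
)

```text
time_s: 7.05
position: [0.5917, -0.0033, 0.3152]
eef_rot: [0.974, 0.228, -0.0, -0.0]
contact_force: [-0.4, -0.9, -3.0]
width: 0.313
```

```bash
python3 - <<'E'
from h import *
rel([.655,.157,.25],-8)
E
```

```text
t 7.05 pos [ 0.5917 -0.0033  0.3152] yaw 26.3 tilt 0.02 w 0.313 F [-0.41 -0.86 -2.98] T [-0.091  0.228 -0.048] j6 0.99
tool units [ 3.195 -2.89   1.631] turn 6.86
```

servo_tool(
  commands=[
    [0.45, -0.42, 0, 1, 1],
    [0.42, -0.45, 0, 1, 1],
    [0.38, -0.49, 0, 1, 1],
    [0.34, -0.52, 0.2, 1, 1],
    [0.29, -0.55, 0.3, 1, 1],
    [0.24, -0.57, 0.4, 1, 1],
    [0.19, -0.59, 0.4, 0.85, 1],
    [0, 0, 0.2, 0, 1],
    [0, 0, 0, 0, 1],
  ],
)

```text
time_s: 8.18
position: [0.657, 0.1648, 0.2519]
eef_rot: [0.997, -0.079, -0.003, -0.001]
contact_force: [0.6, 0.4, -2.8]
width: 0.315
```

```bash
python3 - <<'E'
from h import *
rel([.655,.157,.14],-8)
avgwrench(20)
snap("side","s4");snap("top","t4")
a=cv2.imread("pics/s4.png"); b=cv2.imread("pics/t4.png"); cv2.imwrite("pics/st4.png",cv2.resize(np.hstack([a[60:300,100:400],b[100:340,80:380]]),(800,320)))
E
```

```text
t 8.18 pos [0.657  0.1648 0.2519] yaw -9.02 tilt 0.36 w 0.315 F [ 0.63  0.39 -2.83] T [0.049 0.224 0.02 ] j6 1.87
tool units [-2.000e-03  2.010e-01  2.798e+00] turn -0.2
F [-0.04   0.043 -3.159] [0.47 0.42 0.45] T [ 0.0356  0.215  -0.0027] [0.023 0.037 0.033]
mg 3.1587927132368128 M 0.21790476394686295 d horiz mm 68.98355914072502
```

View pics/st4.png

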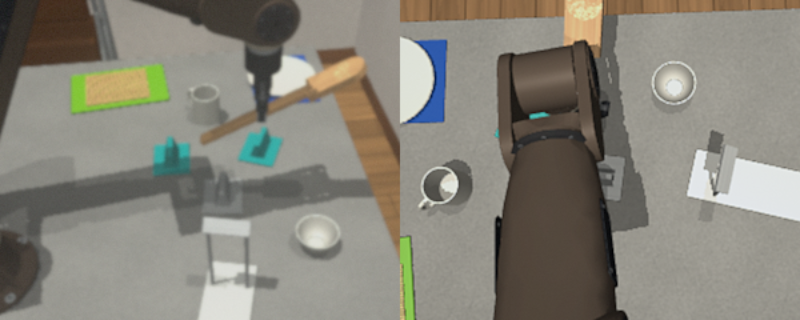

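Side crop: the paddle hangs at about 32°, handle end at (205,138), blade at (365,65), with the grey rest below at (222,190). Nothing has been disturbed. Now descend so the handle meets the ridge and levels.

servo_tool(
  commands=[
    [0, 0.1, 0.6, -0.1, 1],
    [0, 0.1, 0.8, -0.1, 1],
    [0, 0.02, 0.8, 0, 1],
    [0, 0, 0.6, 0, 1],
    [0, 0, 0.3, 0, 1],
    [0, 0, 0.1, 0, 1],
  ],
)

```text
time_s: 10.02
position: [0.6566, 0.1566, 0.1225]
eef_rot: [0.998, -0.07, -0.001, -0.001]
contact_force: [0.9, 0.2, -3.1]
width: 0.315
```

```bash
python3 - <<'E'
from h import *
rel([.655,.157,.0455],-8)
E
```

```text
t 10.03 pos [0.6566 0.1566 0.1225] yaw -8.03 tilt 0.14 w 0.315 F [ 0.88  0.22 -3.11] T [0.038 0.256 0.023] j6 1.84
tool units [-0.04  -0.     1.924] turn -0.01
```

servo_tool(
  commands=[
    [0, 0, 0.3, 0, 1],
    [0, 0, 0.25, 0, 1],
    [0, 0, 0.25, 0, 1],
    [0, 0, 0.2, 0, 1],
  ],
)

```text
time_s: 10.52
position: [0.658, 0.157, 0.0829]
eef_rot: [0.998, -0.07, 0.002, -0.002]
contact_force: [0.0, -0.7, 1.2]
width: 0.314
```

```bash
python3 - <<'E'
from h import *
rel([.655,.157,.0455],-8)
E
```

```text
t 10.53 pos [0.658  0.157  0.0829] yaw -8.03 tilt 0.27 w 0.314 F [ 0.05 -0.65  1.19] T [ 0.124  0.467 -0.023] j6 1.84
tool units [-0.078  0.013  0.934] turn -0.01
```

servo_tool(
  commands=[
    [0, 0, 0.25, 0, 1],
    [0, 0, 0.25, 0, 1],
    [0, 0, 0.2, 0, 1],
    [0, 0, 0.2, 0, 1],
    [0, 0, 0.1, 0, 1],
  ],
)

```text
time_s: 11.15
position: [0.6588, 0.157, 0.04]
eef_rot: [0.998, -0.07, 0.002, -0.002]
contact_force: [1.0, -0.4, -1.4]
width: 0.315
```

```bash
cat >> h.py <<'E'
def paddle(tag):
    c=snap("side",tag); Q=pts(c); h=cv2.cvtColor(c["img"],cv2.COLOR_RGB2HSV)
    m=(h[...,0]>8)&(h[...,0]<26)&(h[...,1]>80)&(Q[...,2]>0.015)&(Q[...,2]<.4)&(Q[...,0]>0.25)&(Q[...,1]>0)&(Q[...,1]<.35)&(c["z_map"]>0)
    m&=~((Q[...,2]<.03)&(Q[...,1]>.3))
    n,l,s,_=cv2.connectedComponentsWithStats(m.astype(np.uint8)); X=np.concatenate([Q[l==k] for k in range(1,n) if s[k,4]>25])
    cv2.imwrite(f"pics/{tag}m.png",m.astype(np.uint8)*255)
    mu=X.mean(0); V=np.linalg.svd(X-mu,full_matrices=False)[2]; a=V[0]*np.sign(V[0,0]); pr=(X-mu)@a
    print("paddle n",len(X),"axis",a.round(3),"pitch",np.degrees(np.arcsin(a[2])).round(1),"yaw",np.degrees(np.arctan2(a[1],a[0])).round(1),"ends",(mu+a*pr.min()).round(3),(mu+a*pr.max()).round(3),"len",(pr.max()-pr.min()).round(3),"mid",(mu+a*(pr.max()+pr.min())/2).round(4))
    return c,X,mu,a
E
python3 - <<'E'
from h import *
rel([.655,.157,.0455],-8)
paddle("s5")
a=cv2.imread("pics/s5.png"); cv2.imwrite("pics/s5c.png",cv2.resize(a[80:260,150:400],(800,576)))
E
```

```text
t 11.15 pos [0.6588 0.157  0.04  ] yaw -8.04 tilt 0.32 w 0.315 F [ 1.01 -0.43 -1.36] T [ 0.083  0.419 -0.047] j6 1.84
tool units [-0.093  0.013 -0.138] turn -0.01
paddle n 1123 axis [ 0.99  -0.136 -0.04 ] pitch -2.3 yaw -7.9 ends [0.496 0.173 0.066] [0.888 0.119 0.051] len 0.395 mid [0.6919 0.1458 0.0587]
```

View pics/s5c.png

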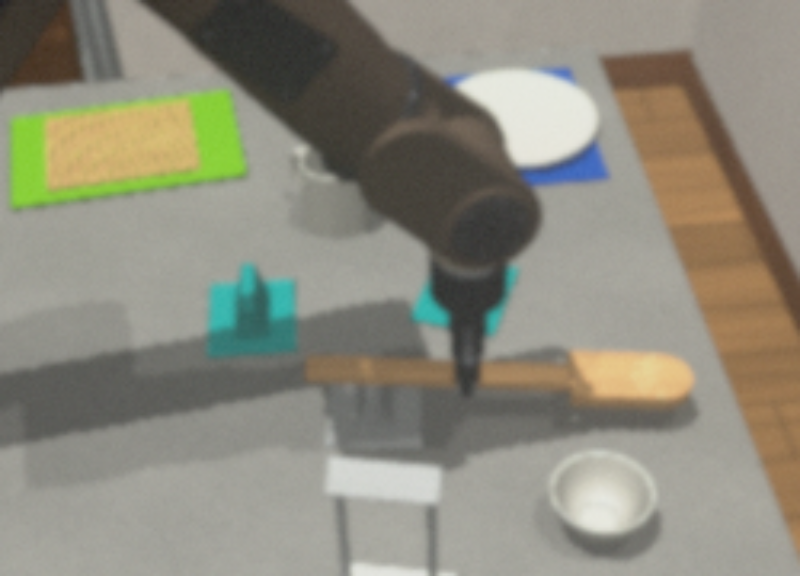

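Side crop: the paddle is now about level (handle end (310,368), blade end (690,378)), pitch −2°. Lifting to re-measure the moment in the level pose.

servo_tool(
  commands=[
    [0, 0, -0.3, 0, 1],
    [0, 0, -0.6, 0, 1],
    [0, 0, -0.6, 0, 1],
    [0, 0, -0.3, 0, 1],
    [0, 0, 0, 0, 1],
    [0, 0, 0, 0, 1],
  ],
)

```text
time_s: 11.95
position: [0.6572, 0.1569, 0.1151]
eef_rot: [0.998, -0.07, 0.001, -0.001]
contact_force: [-0.4, 0.9, -4.0]
width: 0.315
```

```bash
python3 - <<'E'
from h import *
rel(); avgwrench(60); paddle("s6"); rel([.4826,.1814,.085],-8)
E
```

```text
t 11.95 pos [0.6572 0.1569 0.1151] yaw -8.02 tilt 0.21 w 0.315 F [-0.41  0.88 -4.02] T [0.026 0.269 0.001] j6 1.84
F [-0.074 -0.059 -3.303] [0.44 0.42 0.45] T [0.0314 0.2529 0.0035] [0.035 0.028 0.033]
mg 3.302787027366534 M 0.25484799288749355 d horiz mm 77.1614974795077
paddle n 1112 axis [ 0.99  -0.133 -0.036] pitch -2.1 yaw -7.7 ends [0.496 0.171 0.142] [0.886 0.119 0.127] len 0.394 mid [0.6912 0.145  0.1344]
t 15.0 pos [0.6575 0.1569 0.1157] yaw -8.02 tilt 0.25 w 0.319 F [ 0.08  0.26 -3.51] T [-0.003  0.215 -0.038] j6 1.84
tool units [-4.418  0.006  0.754] turn -0.0
```

servo_tool(
  commands=[
    [-0.5, 0, 0, 0, 1],
    [-0.8, 0, 0, 0, 1],
    [-0.9, 0, 0, 0, 1],
    [-0.9, 0, 0, 0, 1],
    [-0.7, 0, 0, 0, 1],
    [-0.4, 0, 0.2, 0, 1],
    [-0.1, 0, 0.3, 0, 1],
    [0, 0, 0.3, 0, 1],
    [0, 0, 0.2, 0, 1],
    [0, 0, 0, 0, 1],
  ],
)

```text
time_s: 16.25
position: [0.4848, 0.1814, 0.0732]
eef_rot: [0.998, -0.07, 0.003, -0.002]
contact_force: [0.5, -0.3, -2.6]
width: 0.31
```

```bash
python3 - <<'E'
from h import *
rel([.4866,.1808,.048],-8)
E
```

```text
t 16.25 pos [0.4848 0.1814 0.0732] yaw -8.07 tilt 0.45 w 0.31 F [ 0.52 -0.33 -2.61] T [0.042 0.302 0.027] j6 1.94
tool units [0.042 0.012 0.629] turn -0.01
```

servo_tool(
  commands=[
    [0.04, 0.01, 0.2, 0, 1],
    [0, 0, 0.2, 0, 1],
    [0, 0, 0.1, 0, 1],
    [0, 0, 0.05, 0, 1],
    [0, 0, 0, 0, 1],
  ],
)

```text
time_s: 16.88
position: [0.4874, 0.1807, 0.0497]
eef_rot: [0.997, -0.071, 0.004, -0.002]
contact_force: [0.4, 0.5, -2.3]
width: 0.315
```

```bash
python3 - <<'E'
from h import *
rel([.4866,.1808,.048],-8); avgwrench(6); paddle("s7")
rel()
a=cv2.imread("pics/s7.png"); cv2.imwrite("pics/s7c.png",cv2.resize(a[80:260,150:400],(800,576)))
E
```

```text
t 16.88 pos [0.4874 0.1807 0.0497] yaw -8.1 tilt 0.49 w 0.315 F [ 0.41  0.49 -2.35] T [ 0.06   0.269 -0.003] j6 1.94
tool units [-0.021  0.001  0.042] turn -0.02
F [ 0.393 -0.185 -3.123] [0.47 0.3  0.27] T [0.0448 0.2501 0.005 ] [0.009 0.031 0.027]
mg 3.1231596392548884 M 0.2538913816016224 d horiz mm 81.29311688409076
paddle n 1132 axis [ 0.989 -0.142 -0.032] pitch -1.9 yaw -8.2 ends [0.323 0.198 0.075] [0.715 0.142 0.063] len 0.396 mid [0.5188 0.1699 0.0689]
t 17.23 pos [0.4875 0.1807 0.0499] yaw -8.1 tilt 0.51 w 0.313 F [-0.25 -0.28 -2.93] T [ 0.064  0.225 -0.029] j6 1.94
```

View pics/s7c.png

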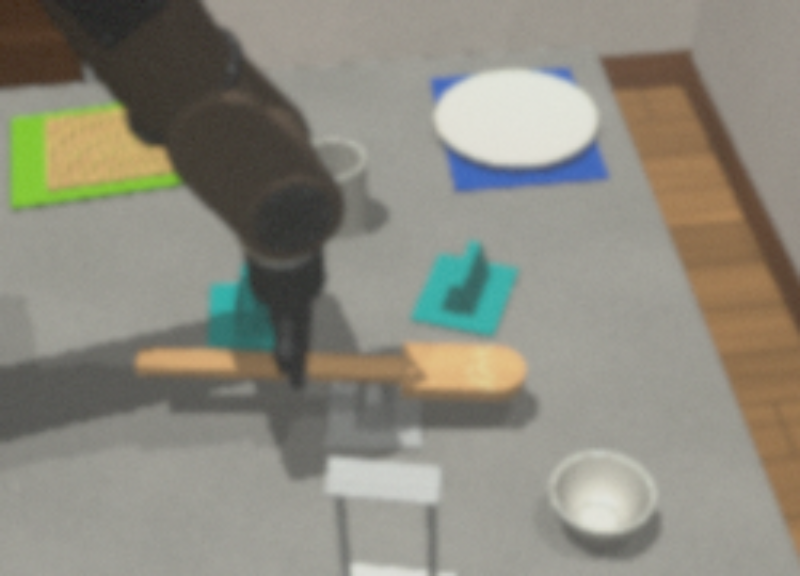

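The ridge is under x ≈ +45 mm of the paddle, just short of the shoulder at (405,365). Lowering gently until it takes the weight.

servo_tool(
  commands=[
    [0, 0, 0.08, 0, 1],
    [0, 0, 0, 0, 1],
  ],
)

```text
time_s: 17.48
position: [0.4877, 0.1808, 0.0467]
eef_rot: [0.997, -0.071, 0.004, -0.002]
contact_force: [0.8, -0.1, -3.6]
width: 0.315
```

```bash
python3 - <<'E'
from h import *
rel(); avgwrench(5); rel()
E
```

```text
t 17.48 pos [0.4877 0.1808 0.0467] yaw -8.1 tilt 0.54 w 0.315 F [ 0.77 -0.11 -3.65] T [-0.007  0.223 -0.032] j6 1.94
F [ 0.452 -0.017 -3.184] [0.42 0.3  0.63] T [0.0248 0.2596 0.0126] [0.036 0.027 0.034]
mg 3.1836842654296937 M 0.26047092350791196 d horiz mm 81.81430751040787
t 17.73 pos [0.4876 0.1808 0.0468] yaw -8.1 tilt 0.54 w 0.311 F [ 0.63 -0.47 -2.98] T [-0.018  0.246 -0.013] j6 1.94
```

servo_tool(
  commands=[
    [0, 0, 0.06, 0, 1],
    [0, 0, 0, 0, 1],
  ],
)

```text
time_s: 17.98
position: [0.4878, 0.1809, 0.045]
eef_rot: [0.997, -0.071, 0.005, -0.002]
contact_force: [-4.3, -0.7, 4.7]
width: 0.316
```

```bash
python3 - <<'E'
from h import *
rel(); avgwrench(5); rel()
E
```

```text
t 17.98 pos [0.4878 0.1809 0.045 ] yaw -8.09 tilt 0.6 w 0.316 F [-4.34 -0.72  4.74] T [-0.252  0.188 -0.154] j6 1.94
F [-2.758 -0.673  5.156] [0.8  0.58 0.66] T [-0.1957  0.1715 -0.0814] [0.035 0.04  0.025]
mg -5.156200388391335 M 0.14223823347604242 d horiz mm -27.585862216735688
t 18.23 pos [0.4878 0.1808 0.0449] yaw -8.1 tilt 0.6 w 0.316 F [-3.94 -1.78  5.22] T [-0.132  0.153 -0.075] j6 1.94
```

Contact made. The force and moment changes match a ridge contact about 80–90 mm ahead of the grip. Ease off half a millimetre, then open slightly.

servo_tool(
  commands=[
    [0, 0, -0.02, 0, 1],
    [0, 0, 0, 0, 0.6],
    [0, 0, 0, 0, 0.55],
    [0, 0, 0, 0, 0.55],
  ],
)

```text
time_s: 18.73
position: [0.4884, 0.1809, 0.0456]
eef_rot: [0.997, -0.071, 0.005, -0.003]
contact_force: [0.1, -0.4, -0.3]
width: 0.449
```

```bash
python3 - <<'E'
from h import *
rel(); avgwrench(3); paddle("s8")
avgwrench(3); paddle("s8b")
rel()
a=cv2.imread("pics/s8b.png"); cv2.imwrite("pics/s8c.png",cv2.resize(a[80:260,150:400],(800,576)))
E
```

```text
t 18.73 pos [0.4884 0.1809 0.0456] yaw -8.09 tilt 0.67 w 0.449 F [ 0.08 -0.44 -0.32] T [0.039 0.041 0.019] j6 1.94
F [-0.353  0.574 -0.137] [0.16 0.4  0.11] T [-0.0091 -0.0157 -0.0363] [0.018 0.004 0.023]
mg 0.1370554278606633 M -0.016854499330003762 d horiz mm -122.97578865055095
paddle n 1136 axis [ 0.989 -0.145 -0.032] pitch -1.8 yaw -8.3 ends [0.323 0.199 0.072] [0.715 0.142 0.059] len 0.396 mid [0.5191 0.1704 0.0656]
F [-0.067 -0.274 -0.278] [0.19 0.48 0.37] T [-0.0042 -0.0098 -0.0032] [0.009 0.005 0.027]
mg 0.2782999238164768 M -0.0103475065952202 d horiz mm -37.18113340930629
paddle n 1127 axis [ 0.99  -0.144 -0.003] pitch -0.2 yaw -8.3 ends [0.323 0.199 0.065] [0.715 0.142 0.064] len 0.396 mid [0.519  0.1704 0.0645]
t 19.12 pos [0.4883 0.1809 0.0457] yaw -8.09 tilt 0.66 w 0.454 F [0.25 0.46 0.2 ] T [ 0.029 -0.065  0.039] j6 1.94
```

View pics/s8c.png

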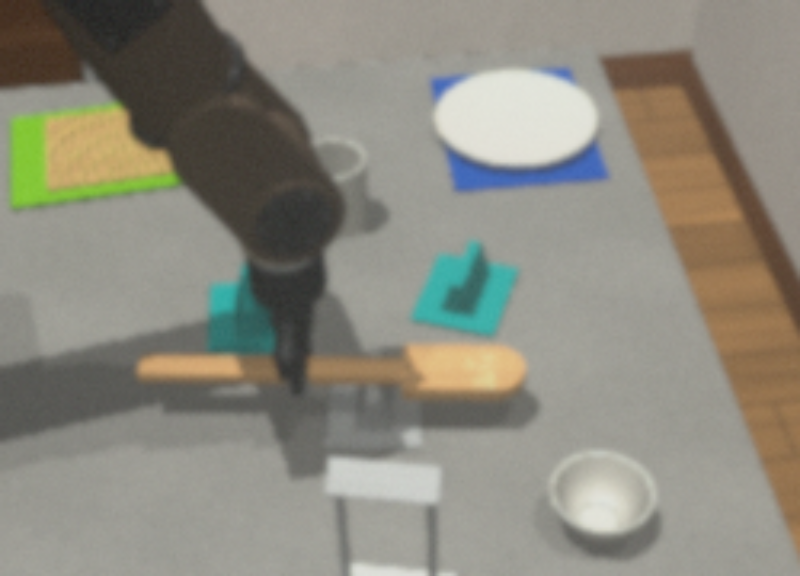

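The paddle is free and level at the moment (−1.8° → −0.2°). Wait to see whether it settles or keeps tipping.

```bash
python3 - <<'E'
from h import *
for i in range(5):
    for _ in range(3): capture("top")
    paddle("s9%d"%i)
rel()
E
```

```text
paddle n 1134 axis [ 0.989 -0.145 -0.013] pitch -0.7 yaw -8.3 ends [0.324 0.199 0.067] [0.715 0.142 0.062] len 0.395 mid [0.5192 0.1704 0.0647]
paddle n 1136 axis [ 0.99  -0.144 -0.01 ] pitch -0.6 yaw -8.3 ends [0.323 0.199 0.066] [0.715 0.142 0.063] len 0.396 mid [0.5189 0.1702 0.0644]
paddle n 1128 axis [ 0.99  -0.144 -0.01 ] pitch -0.6 yaw -8.3 ends [0.324 0.198 0.067] [0.715 0.142 0.063] len 0.395 mid [0.5191 0.17   0.0647]
paddle n 1131 axis [ 0.99  -0.142 -0.009] pitch -0.5 yaw -8.1 ends [0.323 0.198 0.066] [0.715 0.142 0.063] len 0.396 mid [0.5189 0.1703 0.0646]
paddle n 1127 axis [ 0.99 -0.14 -0.01] pitch -0.6 yaw -8.0 ends [0.324 0.198 0.067] [0.715 0.143 0.063] len 0.395 mid [0.5193 0.1705 0.0646]
t 20.12 pos [0.4883 0.1809 0.0457] yaw -8.1 tilt 0.66 w 0.45 F [-1.17 -0.57  0.58] T [-0.02   0.024 -0.056] j6 1.94
```

Settled at −0.6°. Open a bit more and withdraw straight up.

servo_tool(
  commands=[
    [0, 0, 0, 0, 0.45],
    [0, 0, 0, 0, 0.35],
    [0, 0, 0, 0, 0.35],
    [0, 0, -0.2, 0, 0.35],
    [0, 0, -0.4, 0, 0.35],
    [0, 0, -0.6, 0, 0.35],
    [0, 0, -0.9, 0, 0.35],
    [0, 0, -0.9, 0, 0.35],
    [0, 0, -0.4, 0, 0.35],
  ],
)

```text
time_s: 21.25
position: [0.4862, 0.1802, 0.1874]
eef_rot: [0.997, -0.071, 0.004, -0.002]
contact_force: [0.2, -0.4, -0.1]
width: 0.652
```

```bash
python3 - <<'E'
from h import *
rel(); paddle("sa0")
for _ in range(20): capture("top")
paddle("sa1"); rel()
a=cv2.imread("pics/sa1.png"); cv2.imwrite("pics/sa1c.png",cv2.resize(a[80:260,150:400],(800,576)))
c=snap("top","ta"); P=pts(c)
for n,(u,v) in dict(bowl=(285,163),mug=(113,240),jar=(462,222)).items():
    Q=P[v-25:v+25,u-25:u+25].reshape(-1,3); Q=Q[(Q[:,2]>0.03)&(Q[:,2]<.2)]; print(n,((Q.min(0)+Q.max(0))/2).round(3))
E
```

```text
t 21.25 pos [0.4862 0.1802 0.1874] yaw -8.09 tilt 0.57 w 0.652 F [ 0.24 -0.45 -0.07] T [-0.034  0.019  0.026] j6 1.94
paddle n 1169 axis [ 0.99  -0.141 -0.009] pitch -0.5 yaw -8.1 ends [0.324 0.198 0.066] [0.715 0.142 0.063] len 0.395 mid [0.5194 0.1697 0.0646]
paddle n 1150 axis [ 0.99  -0.141 -0.01 ] pitch -0.6 yaw -8.1 ends [0.324 0.197 0.066] [0.715 0.142 0.063] len 0.395 mid [0.5194 0.1695 0.0645]
t 22.35 pos [0.4859 0.1801 0.1849] yaw -8.1 tilt 0.42 w 0.651 F [0.81 0.19 0.44] T [-0.001  0.057 -0.015] j6 1.94
bowl [ 0.766 -0.013  0.043]
mug [0.541 0.5   0.062]
jar [ 0.568 -0.497  0.075]
```

View pics/sa1c.png

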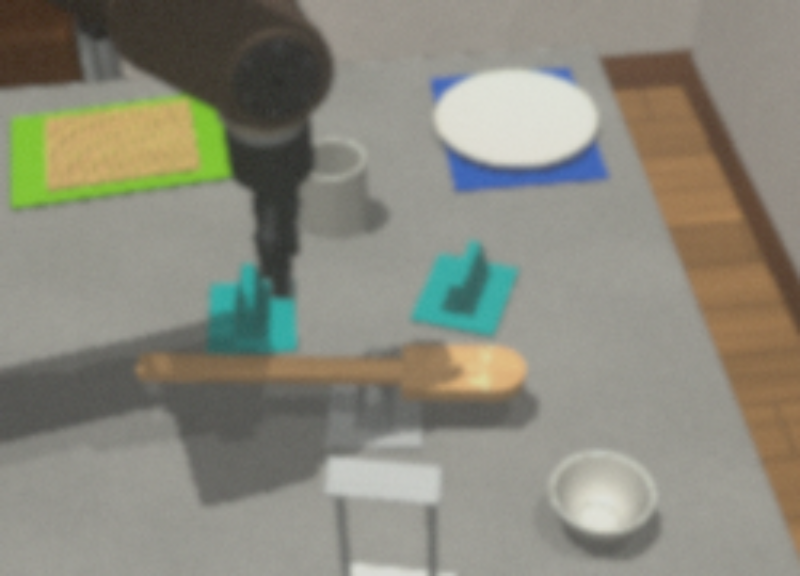

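Side crop: the paddle lies level and free on the grey rest, handle end at (140,368), blade end at (525,370). The gripper is well above it, and the pitch held at −0.6° for over a second.

```bash
python3 - <<'E'
from bench import *
print(sign_off())
E
```

```text
the job is handed in; nothing more can be done
None
```

The paddle is lying level on the grey steel rest, released and clear of the gripper, and the job was handed in at about 22 s of the 72 s allowed. `sign_off()` reports no verdict.

- **What I did:** I gripped the handle in the drainer and lifted the paddle out. I levelled it by pressing the handle against the ridge so it pivoted in the fingers. I found the balance point from the wrist force and moment, set it on the ridge, eased the grip and withdrew straight up.
- **Balance point:** the moment readings disagreed by about 6 mm: roughly 83 mm from the grip with the paddle tilted, 77 mm with it level. I used 78 mm, which put the ridge under about x = +45 mm, and it balanced on the first try.
- **Last checks, 1.1 s apart after letting go:** the pitch was steady at −0.5 to −0.6°. The paddle lay within about 0.5° of square to the ridge, its two ends 66 and 63 mm above the table (measured on the top face).
- **Bystanders:** the bowl, mug and jar measured within 2 mm of where they started, and the turquoise look-alikes were not touched.
- **Not checked:** I judged contact with the table and other things from the camera images and heights alone.

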